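# Lock the bench clamp with a mallet

### The arm

A 6-joint arm with a two-finger parallel gripper is mounted at the origin on the work surface. World frame = base frame: x ahead of the robot, y to its left, z up, the work surface at z = 0. Lengths are in m, angles in rad, forces in N, time in s.
With the tool pointing down it reaches from about 0.4 to 0.925 m from the base axis. Payload 12.5 kg.
Tool frame: the origin (TCP) lies on the centre line of the jaws, within the pads' length; the fingertips stand manip.finger_overhang ahead of it and the grasp point (between the pads) lies 11 mm behind it (manip.finger_overhang is the distance from the TCP to the fingertips, in m); z points along the fingers, y is the line along which they close (so a half turn about z gives the same grasp; the last joint's range is limited). The gripper opens to 95 mm and grips with 3 to 60 N. Pads are 20 mm wide; open, the fingers measure 119 mm over their backs; the gripper's body (75 mm by 180 mm) begins 59 mm behind the grasp point.
Start: joints at [-0.106, 0.491, 1.559, -0, 1.092, -0.106], TCP at [0.625, 0, 0.187] pointing down, gripper open.
Joint ranges: [-3.1, 3.1], [-0.84, 2.19], [0.05, 2.79], [-1.13, 4.28], [0.06, 2.93], [-2.69, 2.69]. Speed limits (rad/s): [2.22, 2.22, 2.79, 3.14, 3.14, 3.14].

### API

Orientations are given as a unit quaternion [x, y, z, w].
In Python, from plant import manip gives the robot as it stands.
- The arm moves only by the tool step_arm, never from a script. Its argument "series" is a list of rows, each an object of numbers: "dx", "dy", "dz": the shift along the tool's x, y, z in units of 40 mm (1.0 is 40 mm); "twist": the turn about the tool's z in units of 6 degrees (1.0 is 6 degrees). A call has 1 to 20 rows; each row is the pose to reach, as a shift and turn from the pose commanded when the call began, along the tool's axes at that moment; what a row does not reach only later rows make up. A row lasts 1/12 s, in which the tool goes at most 41.7 mm and 7.16 degrees, less where a joint would pass 70% of its speed; a pose out of reach is approached as far as the arm can. A call with a gripper value outside its range is refused whole. "grip" is the closure, from 0 (fully open) to 1 (shut), set as the call begins (left out, the last holds). The fingers move at their own pace and stop on an object; the grip force is fixed at half the most. Time passes only in rows, so rows that repeat a pose let the fingers close. It gives the time, the measured TCP pose, the force, the opening and the grip force at its end, in the units of the state.
- manip.read_state(): the state, without advancing time (a new reading comes with each control period).
- manip.grab_frame(name): name is "scene" or "side" or "wrist"; returns the picture (384x512x3 uint8, blue, green, red); there is no depth.
- manip.camera_info(name): a dict with "intrinsics" (3x3 intrinsics, pixels), "eye" and "attitude" of the camera in the world. Camera axes: x right, y down, z forward; pixel columns grow to the right and rows downward; lengths in m; the calibration is good to about 2 mm. A picture is of the moment at which its call begins: read the wrist's pose just before it. camera_info takes no time and is no camera call; for the wrist camera it gives the pose at the moment of the call.
- manip.sign_off(): hands the job in; it is judged then, once.
The state is a dict: "t": time; "joints": joint angles; "qd": joint speeds; "joint_torque": joint torques, N m; "tool_pos": TCP position; "tcp_rot": TCP orientation; "contact_force": force on the tool from outside, world axes, zero at the start; "ft_torque": the same for the moment, N m; "grip_width": finger opening in m; "grip_force": force on a finger pad.
Only numpy, scipy, OpenCV 4.12 (cv2) and the standard library are available. Lean on these libraries where they do the work, as an engineer would, in place of code of your own. Each camera call takes 0.05 s, during which the arm holds its last target. There are 200 camera calls.

### The job

Two slanted-pin clamps each hold a book board on the leather bench; one is already locked, its pin low, and the other's sprung pin still stands proud. Take the mallet by its handle and, with a brisk blow of its face along the slant (more if needed), knock the proud pin down until it clicks and stays fully home, without touching it with the gripper. Then stand the mallet back on the bench on that same face, without dropping it, clear of the clamps, and leave the locked clamp and the other things alone.

Things in the scene. Friction and masses are not known exactly. Their poses are not given: they have to be found in the camera images.
- mallet: loose mallet, 0.3 to 0.55 kg, standing on a flat face: pale upright cylinder head, 64 mm across, 76 tall; flat-sided wooden handle (24 wide, 28 tall in section) level at half height. Origin: centre of the face it stands on (z = 0 on the bench), the face to strike with. z goes up the head's axis; the handle points to -x and ends 162 mm from the origin
- mallet_grip (a point): point on the middle of the mallet's handle section, 50 mm from the head's axis and 38 mm above the lower face; axes as the mallet's. A blow can turn the mallet in the grip by up to some 15 degrees about the pads, so that the pin springs back; set square again and struck again it then holds. Less turn if the pin meets the face's handle side
- clamp: clamp to lock, bolted down: dark steel foot 100 x 80 x 28 mm, slanted barrel (43 mm across at most, to 90 mm above the bench) leaning 20 degrees from vertical to the foot's -x side; a jaw on the +x side holds a 12 mm dark book board reaching x = 128 mm. Origin: centre of the foot's underside. Pin's top in this frame: proud x = -30, z = 112 mm; home x = -25, z = 97 mm
- pin_top (a point): middle of the slightly domed top of the proud pin's round steel head (29 mm across, 12 mm thick) on the clamp to lock. z points out along the pin's axis (20 degrees off vertical); the pin goes down along -z. Under the head, 19 mm of a 15 mm rod show above the barrel when proud, 3 mm when home
- pin (a joint): travel of that pin in m: 0 proud, 0.016 fully home. Sprung over-centre catch: it gives way at about 18 N, the resistance fades to nothing at 9 mm, and beyond that the pin snaps home by itself and stays (held there by about 14 N); short of that it springs back up. Hard stop at 16 mm
- locked_clamp: second clamp of exactly the same shape, bolted down, whose pin is already home; to be left alone. Origin and axes as the other clamp
- locked_pin_top (a point): middle of the top of the locked clamp's pin, 16 mm lower along its axis than the proud one; z out along the axis
- spool: loose upright cone of brown thread, 72 mm across the foot, 122 mm tall, origin under its centre; to be left alone
- pricking_iron: loose steel pricking iron with four teeth lying flat, 130 mm long, 30 mm wide at the teeth (+x end), 12 mm high; origin under its middle; to be left alone
- folder: loose flat pale bone folder, 140 x 24 x 6 mm, long along its x, origin under its centre; to be left alone
There are look-alikes about, which are no part of the job. What is shaped like the clamp but red is not meant.

How it is judged:
On the way, in this order (a step that is already met when the one before it is completed fails the run):
1. the mallet is lifted clear of the bench while the pin is still proud (height (world z) of mallet above 0.04 m and value of joint pin below 0.003 m), for 0.1 s.
2. a blow: the moving mallet (over 5 cm/s) drives the pin (contact force between mallet and pin above 2 N and linear speed of mallet above 0.05 m/s).
At the end, for the whole second after the job is handed in: the pin is within 2 mm of fully home, and the mallet stands at rest on its lower face on the bench (face within 6 mm of it, upright within 0.1 rad), released and not touching a clamp (value of joint pin above 0.014 m and height (world z) of mallet below 0.006 m and angle between mallet's own z axis and vertical below 0.1 rad and linear speed of mallet below 0.02 m/s and contact force between mallet and clamp below 0.2 N and contact force between mallet and locked_clamp below 0.2 N).
It fails at once if the gripper pushes the pin (contact force between the fingers and pin above 2 N).
It fails at once if the mallet is dropped (faster than 0.8 m/s) (linear speed of mallet above 0.8 m/s).
It fails at once if the locked clamp is touched with over 3 N (contact force between anything else and locked_clamp above 3 N).
It fails at once if a bystander is moved over 20 mm (distance of any of spool, pricking_iron, folder from where it was at the start of the episode above 0.02 m).
It also fails if it takes over 45 s, if anything falls off the work surface, if the arm or the gripper's body presses on something with over 40 N, if the wrist force passes 120 N, or if a joint passes its speed limit or range.

## Working session

There is one attempt and no reset: what is moved stays moved. The work goes in short steps, Python scripts to look and compute and a tool call to move; the robot and the scene stay as the last step left them, time stands still between calls to the robot, and variables do not carry over. Pictures are saved under pics/ and viewed, at most 10 in all, crops included, and the job is handed in when it is done.

Besides the shell and the picture viewer there is one more tool, called as name(argument=value, ...) on one line, values as JSON. step_arm: Moves the arm, as the interface text tells. Its arguments: {"type":"object","properties":{"series":{"type":"array"},"grip":{"type":"number"}},"required":["series"]}

```bash
mkdir -p pics; ls; cat > h.py <<'E'
import numpy as np,cv2
from plant import manip
from scipy.spatial.transform import Rotation as R
def ray(c,u,v):
    i=manip.camera_info(c) if isinstance(c,str) else c
    K=np.array(i["intrinsics"]);a=np.array(i["attitude"])
    M=a if a.shape==(3,3) else R.from_quat(a).as_matrix()
    d=M@np.linalg.solve(K,[u,v,1.]);return np.array(i["eye"]),d/np.linalg.norm(d)
def onz(c,u,v,z):
    e,d=ray(c,u,v);return e+d*(z-e[2])/d[2]
def tri(a,b):
    e1,d1=ray(*a);e2,d2=ray(*b)
    s=np.linalg.lstsq(np.c_[d1,-d2],e2-e1,rcond=None)[0]
    p,q=e1+s[0]*d1,e2+s[1]*d2;return (p+q)/2,np.linalg.norm(p-q)
E
python3 - <<'E'
from h import *
for n in("scene","side","wrist"):
    i=manip.camera_info(n);print(n,i);cv2.imwrite(f"pics/{n}0.png",manip.grab_frame(n))
print(manip.finger_overhang,manip.read_state())
E
```

```text
pics
scene {'intrinsics': array([[358.84846108,   0.        , 252.67915925],
       [  0.        , 358.84846108, 189.71249009],
       [  0.        ,   0.        ,   1.        ]]), 'eye': array([0.93547389, 0.7919126 , 0.79283815]), 'attitude': array([ 0.23606492,  0.86739884, -0.42090851, -0.1213616 ])}
side {'intrinsics': array([[348.40419307,   0.        , 252.00892378],
       [  0.        , 348.40419307, 190.22924057],
       [  0.        ,   0.        ,   1.        ]]), 'eye': array([ 0.27350325, -0.49113962,  0.78235246]), 'attitude': array([ 0.92439117, -0.1736463 ,  0.06715733, -0.33292316])}
wrist {'intrinsics': array([[314.940753  ,   0.        , 258.12308172],
       [  0.        , 314.940753  , 193.28494557],
       [  0.        ,   0.        ,   1.        ]]), 'eye': array([0.6261939 , 0.07447419, 0.38372467]), 'attitude': array([ 9.90997715e-01, -3.30612687e-04, -5.52601894e-04,  1.33877236e-01])}
0.008 {'t': 0.15, 'joints': array([-1.05612221e-01,  4.91415527e-01,  1.55930363e+00,  2.00007807e-06,
        1.09167368e+00, -1.05601191e-01]), 'qd': array([-0.00124796, -0.00126405, -0.00046398,  0.00019289,  0.0001876 ,
       -0.00138703]), 'joint_torque': array([ 3.16444048e-04, -6.12899423e+01, -2.58276522e+01,  6.91918633e-02,
        4.73701756e-02, -5.07232733e-05]), 'tool_pos': array([6.24810998e-01, 3.56552926e-05, 1.86401457e-01]), 'tcp_rot': array([ 7.07110950e-01,  7.07102499e-01, -2.50820860e-04, -3.11711703e-04]), 'contact_force': array([-0.14142529,  1.22070273, -0.68280049]), 'ft_torque': array([-0.02684612,  0.0237377 , -0.02616972]), 'grip_force': 0.0, 'grip_width': 0.09511543500892813}
```

View pics/scene0.png

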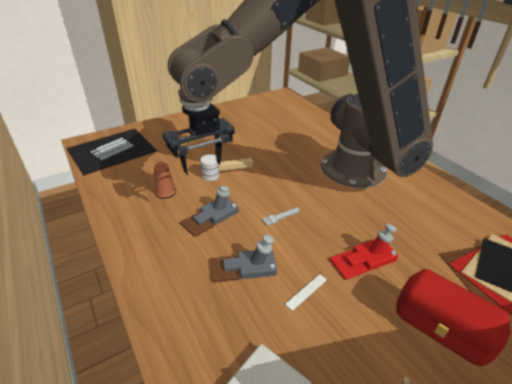

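View pics/side0.png

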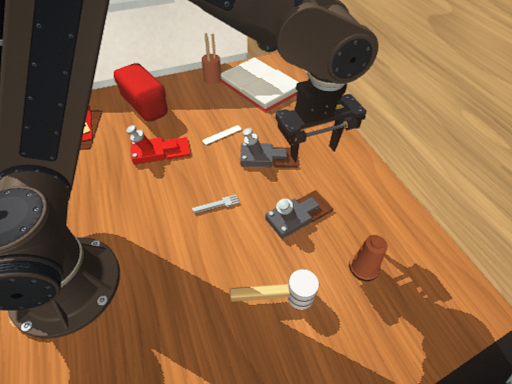

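Scene view: the dark clamps are A at (215,208) and B at (255,258), with a red look-alike at (370,255). The mallet head is at (209,167) with its handle to (250,164), and the spool is at (164,180). In the side view, A is at (300,212), B at (262,150), red at (155,145), and the mallet at (303,290). Next I check which dark pin is proud with one close crop.

```bash
python3 - <<'E'
from h import *
s=cv2.imread("pics/scene0.png");d=cv2.imread("pics/side0.png")
def c(im,x,y,w,h,k=5): return cv2.resize(im[y:y+h,x:x+w],None,fx=k,fy=k,interpolation=cv2.INTER_CUBIC)
a=np.vstack([np.hstack([c(s,180,180,80,60),c(s,205,230,80,60)]),np.hstack([c(d,260,180,80,60),c(d,230,120,80,60)])])
cv2.imwrite("pics/c1.png",a)
a=np.vstack([np.hstack([c(s,190,145,80,60)]),np.hstack([c(d,240,260,80,60)])])
b=np.vstack([c(s,145,150,80,60),c(d,340,225,80,60)])
cv2.imwrite("pics/c2.png",np.hstack([a,b]))
E
```

```text
(no output)
```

View pics/c1.png

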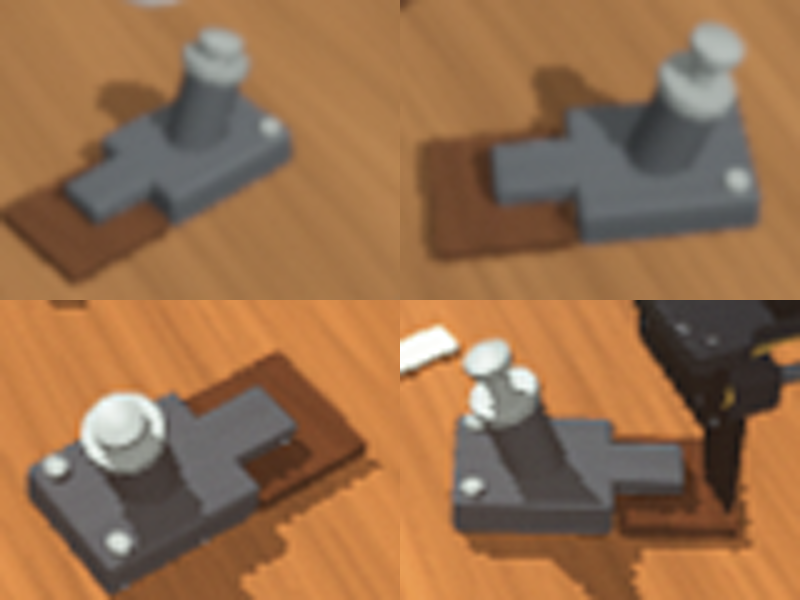

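View pics/c2.png

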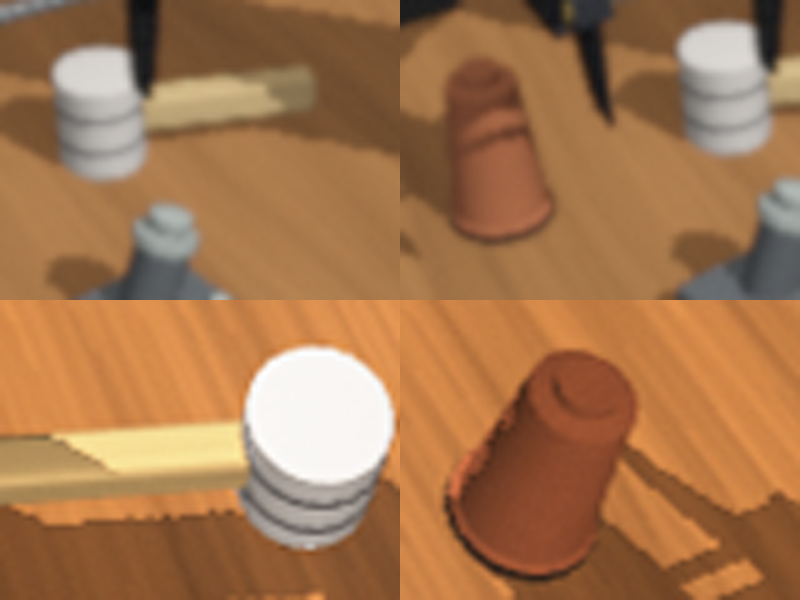

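Crops: the proud pin is on clamp B, where a rod shows below its head (scene (269,239), side (248,131)). Clamp A's head sits on its barrel, so it is the locked one. The mallet's top centre is at scene (208,159) and side (304,282).

```bash
python3 - <<'E'
from h import *
np.set_printoptions(precision=4,suppress=True)
S=lambda x,y,ox,oy:("scene",ox+x/5-.4,oy+y/5-.4)
D=lambda x,y,ox,oy:("side",ox+x/5-.4,oy+y/5-.4)
print("pin",tri(S(318,43,205,230),D(88,55,230,120)))
print("lockpin",tri(S(222,42,180,180),D(120,123,260,180)))
print("mtop",tri(S(92,72,190,145),D(318,112,240,260)), onz(*S(92,72,190,145),.076),onz(*D(318,112,240,260),.076))
p=onz(*D(0,156,240,260),.052);q=onz(*D(245,141,240,260),.052);print("handle",p,q,np.degrees(np.arctan2(*(q-p)[1::-1])))
p=onz(*S(150,87,190,145),.052);q=onz(*S(300,73,190,145),.052);print("handle sc",p,q,np.degrees(np.arctan2(*(p-q)[1::-1])))
for n,L in(("B",[(55,205),(208,207),(58,120),(210,122)]),):
  P=np.array([onz(*D(x,y,230,120),.028) for x,y in L]);print(n,P,P.mean(0))
  print(np.degrees(np.arctan2(*(P[1]-P[0])[1::-1])),np.degrees(np.arctan2(*(P[3]-P[2])[1::-1])))
# scene B front edge top
p=onz(*S(180,215,205,230),.028);q=onz(*S(357,202,205,230),.028);print("Bsc",p,q,np.degrees(np.arctan2(*(p-q)[1::-1])))
L=[(30,175),(105,275),(180,95),(255,195)]
P=np.array([onz(*D(x,y,260,180),.028) for x,y in L]);print("A",P,P.mean(0),np.degrees(np.arctan2(*(P[2]-P[0])[1::-1])))
print("spool",onz(*S(100,228,145,150),0),onz(*D(125,265,340,225),0))
# iron, folder
print("iron",onz("scene",266,220,.006),onz("scene",298,210,.006),"folder",onz("scene",290,304,.003),onz("scene",325,279,.003))
E
```

```text
pin (array([0.5527, 0.2438, 0.109 ]), np.float64(0.0013047224838662788))
lockpin (array([ 0.545 , -0.0288,  0.0907]), np.float64(0.002604977773818575))
mtop (array([ 0.5049, -0.2279,  0.0746]), np.float64(0.004017475742922085)) [ 0.5074 -0.2272  0.076 ] [ 0.5026 -0.2276  0.076 ]
handle [ 0.3706 -0.1865  0.052 ] [ 0.4741 -0.2192  0.052 ] -17.56238817602905
handle sc [ 0.4645 -0.2216  0.052 ] [ 0.3583 -0.1827  0.052 ] -20.12063053377658
B [[0.519  0.2104 0.028 ]
 [0.6049 0.1757 0.028 ]
 [0.5469 0.2804 0.028 ]
 [0.6361 0.2443 0.028 ]] [0.5767 0.2277 0.028 ]
-22.020233957699592 -22.026367819932574
Bsc [0.6392 0.2491 0.028 ] [0.5526 0.2894 0.028 ] -24.964202501358724
A [[ 0.5115 -0.0019  0.028 ]
 [ 0.5229 -0.0734  0.028 ]
 [ 0.61    0.0183  0.028 ]
 [ 0.6174 -0.0567  0.028 ]] [ 0.5655 -0.0284  0.028 ] 11.589703282387907
spool [ 0.6922 -0.2009  0.    ] [ 0.6713 -0.243   0.    ]
iron [0.4566 0.0898 0.006 ] [0.3382 0.102  0.006 ] folder [0.5699 0.3818 0.003 ] [0.442  0.3658 0.003 ]
```

Clamp B is the one to lock: origin about (0.579,0.230), yaw about -23°. Mallet: head about (0.505,-0.228), yaw about -18.5°. Moving above its handle.

step_arm(series=[{"dx": -5.3,"dy": -4.2,"dz": 0,"twist": -11.9},{"dx": -5.3,"dy": -4.2,"dz": 0,"twist": -11.9},{"dx": -5.3,"dy": -4.2,"dz": 0,"twist": -11.9},{"dx": -5.3,"dy": -4.2,"dz": 0,"twist": -11.9},{"dx": -5.3,"dy": -4.2,"dz": 0,"twist": -11.9},{"dx": -5.3,"dy": -4.2,"dz": 0,"twist": -11.9},{"dx": -5.3,"dy": -4.2,"dz": 0,"twist": -11.9},{"dx": -5.3,"dy": -4.2,"dz": 0,"twist": -11.9},{"dx": -5.3,"dy": -4.2,"dz": 0,"twist": -11.9},{"dx": -5.3,"dy": -4.2,"dz": 0,"twist": -11.9},{"dx": -5.3,"dy": -4.2,"dz": 0,"twist": -11.9},{"dx": -5.3,"dy": -4.2,"dz": 0,"twist": -11.9},{"dx": -5.3,"dy": -4.2,"dz": 0,"twist": -11.9},{"dx": -5.3,"dy": -4.2,"dz": 0,"twist": -11.9}], grip=0)

```text
t: 1.32
tool_pos: [0.457, -0.2119, 0.1868]
tcp_rot: [0.163, 0.987, 0.0, -0.0]
contact_force: [0.5, -0.2, -1.1]
grip_width: 0.0951
grip_force: 0.0
```

```bash
python3 - <<'E'
from h import *
i=manip.camera_info("wrist");im=manip.grab_frame("wrist");cv2.imwrite("pics/w1.png",im)
np.save("w1.npy",i,allow_pickle=True);s=manip.read_state();print(s["tool_pos"],s["tcp_rot"],s["t"])
E
```

```text
[ 0.45702094 -0.21190227  0.18678493] [ 1.62354253e-01  9.86732535e-01  3.94138343e-05 -9.08443401e-06] 1.3667
```

View pics/w1.png

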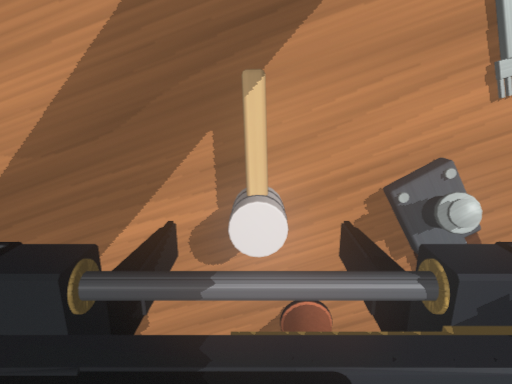

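The wrist view shows the mallet's head top at (258,226), with its handle running up to (254,71). The locked pin is to the right at (461,213).

```bash
python3 - <<'E'
from h import *
i=np.load("w1.npy",allow_pickle=True).item();im=cv2.imread("pics/w1.png")
h=cv2.cvtColor(im,cv2.COLOR_BGR2HSV)
m=((h[...,1]<40)&(h[...,2]>180)).astype(np.uint8);m[:180]=0;m[:,:200]=0;m[:,320:]=0
c=max(cv2.findContours(m,0,1)[0],key=cv2.contourArea);e=cv2.fitEllipse(c);print(e)
H=onz(i,*e[0],.076)
hm=((h[...,0]>14)&(h[...,0]<30)&(h[...,1]>60)&(h[...,2]>90)).astype(np.uint8)
rows=[]
for r in range(80,185,8):
    x=np.where(hm[r,225:290])[0]+225
    rows.append((r,x.min(),x.max(),len(x)))
print(rows)
P=onz(i,(244+263)/2,78,.052) 
print(H)
for a in[(243.5,72),(264.5,72),(246.5,190),(267.5,190)]:print(onz(i,*a,.052))
E
```

```text
((257.9700622558594, 228.63943481445312), (54.63868713378906, 58.394134521484375), 82.9339370727539)
[(80, np.int64(242), np.int64(265), 24), (88, np.int64(242), np.int64(265), 24), (96, np.int64(243), np.int64(265), 23), (104, np.int64(243), np.int64(265), 23), (112, np.int64(243), np.int64(265), 23), (120, np.int64(243), np.int64(266), 24), (128, np.int64(244), np.int64(266), 23), (136, np.int64(244), np.int64(266), 23), (144, np.int64(244), np.int64(266), 23), (152, np.int64(245), np.int64(266), 22), (160, np.int64(245), np.int64(266), 22), (168, np.int64(246), np.int64(267), 22), (176, np.int64(246), np.int64(267), 22), (184, np.int64(246), np.int64(267), 22)]
[ 0.50414494 -0.22794552  0.076     ]
[ 0.35162079 -0.19126578  0.052     ]
[ 0.35829805 -0.17159736  0.052     ]
[ 0.46649348 -0.22838016  0.052     ]
[ 0.47385815 -0.2066895   0.052     ]
```

step_arm(series=[{"dy": -0.03,"dz": 1.0,"twist": -0.2},{"dy": -0.03,"dz": 2.0,"twist": -0.2},{"dy": -0.03,"dz": 3.0,"twist": -0.2},{"dy": -0.03,"dz": 3.7,"twist": -0.2},{"dy": -0.03,"dz": 4.0,"twist": -0.2},{"dy": -0.03,"dz": 4.0,"twist": -0.2}])

```text
invalid input at $.series[0]: expected keys dx, dy, dz, twist
```

step_arm(series=[{"dx": 0},{"dx": 0},{"dx": 0},{"dx": 0},{"dx": 0},{"dx": 0},{"dx": 0},{"dx": 0},{"dx": 0},{"dx": 0}], grip=1)

```text
invalid input at $.series[0]: expected keys dx, dy, dz, twist
```

step_arm(series=[{"dx": 0,"dy": -0.03,"dz": 1.0,"twist": -0.2},{"dx": 0,"dy": -0.03,"dz": 2.0,"twist": -0.2},{"dx": 0,"dy": -0.03,"dz": 3.0,"twist": -0.2},{"dx": 0,"dy": -0.03,"dz": 3.7,"twist": -0.2},{"dx": 0,"dy": -0.03,"dz": 4.0,"twist": -0.2},{"dx": 0,"dy": -0.03,"dz": 4.0,"twist": -0.2}])

```text
t: 1.87
tool_pos: [0.4554, -0.2123, 0.0242]
tcp_rot: [0.152, 0.988, 0.001, -0.002]
contact_force: [-1.2, -0.1, -0.0]
grip_width: 0.0949
grip_force: 0.0
```

step_arm(series=[{"dx": 0,"dy": 0,"dz": 0,"twist": 0},{"dx": 0,"dy": 0,"dz": 0,"twist": 0},{"dx": 0,"dy": 0,"dz": 0,"twist": 0},{"dx": 0,"dy": 0,"dz": 0,"twist": 0},{"dx": 0,"dy": 0,"dz": 0,"twist": 0},{"dx": 0,"dy": 0,"dz": 0,"twist": 0},{"dx": 0,"dy": 0,"dz": 0,"twist": 0},{"dx": 0,"dy": 0,"dz": 0,"twist": 0},{"dx": 0,"dy": 0,"dz": 0,"twist": 0},{"dx": 0,"dy": 0,"dz": 0,"twist": 0}], grip=1)

```text
t: 2.7
tool_pos: [0.4567, -0.2131, 0.0269]
tcp_rot: [0.151, 0.988, 0.0, 0.0]
contact_force: [-0.1, -0.6, -0.6]
grip_width: 0.0338
grip_force: 0.0
```

step_arm(series=[{"dx": 0,"dy": 0,"dz": 0,"twist": 0},{"dx": 0,"dy": 0,"dz": 0,"twist": 0},{"dx": 0,"dy": 0,"dz": 0,"twist": 0},{"dx": 0,"dy": 0,"dz": 0,"twist": 0},{"dx": 0,"dy": 0,"dz": 0,"twist": 0}])

```text
t: 3.12
tool_pos: [0.4567, -0.2131, 0.0268]
tcp_rot: [0.151, 0.988, 0.0, 0.0]
contact_force: [0.2, 0.3, 0.0]
grip_width: 0.0022
grip_force: 0.0
```

The fingers closed on nothing, so I look.

```bash
python3 - <<'E'
from h import *
i=manip.camera_info("wrist");w=manip.grab_frame("wrist");s=manip.grab_frame("side");c=manip.grab_frame("scene")
cv2.imwrite("pics/w2r.png",w);cv2.imwrite("pics/s2r.png",s);cv2.imwrite("pics/c2r.png",c)
k=lambda im,x,y:cv2.resize(im[y:y+100,x:x+130],(390,300),interpolation=cv2.INTER_CUBIC)
a=np.hstack([cv2.resize(w,(390,300)),k(s,215,220)]);b=np.hstack([k(c,160,100),np.zeros((300,390,3),np.uint8)])
cv2.imwrite("pics/m2.png",np.vstack([a,b]));st=manip.read_state();print(st["grip_width"],st["tool_pos"])
E
```

```text
0.0006444531756124913 [ 0.45666115 -0.21312113  0.02685145]
```

View pics/m2.png

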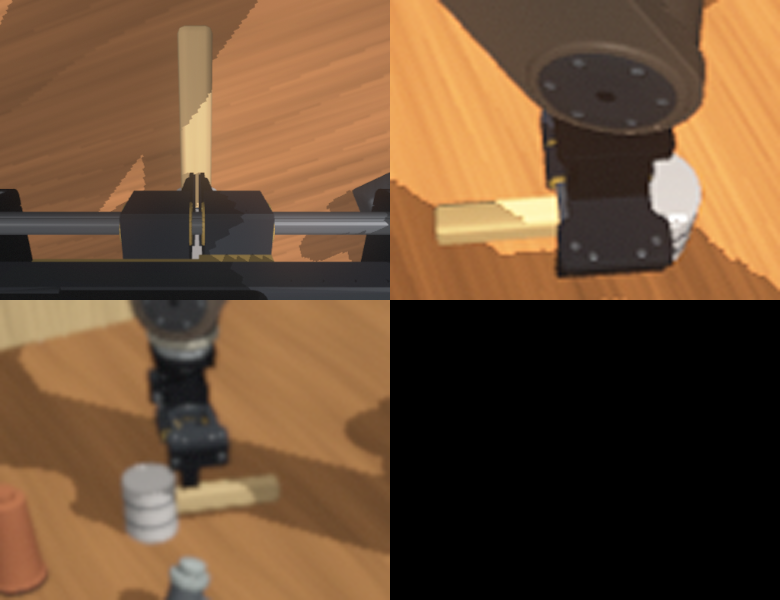

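Wrist view: the closed fingers at about (258,250) are centred on the handle, and the handle seems to pass under or behind them. I project the TCP and fingertip into the cameras to see which.

```bash
python3 - <<'E'
from h import *
def proj(n,p):
    i=manip.camera_info(n);M=R.from_quat(i["attitude"]).as_matrix();q=i["intrinsics"]@(M.T@(np.array(p)-i["eye"]));return (q[:2]/q[2]).round(1)
t=manip.read_state()["tool_pos"]
for z in(-.008,0,.011,.05):
    p=t+[0,0,z];print(z,[proj(n,p) for n in("scene","wrist","side")])
c=cv2.imread("pics/c2r.png");w=cv2.imread("pics/w2r.png")
k=lambda im,x,y:cv2.resize(im[y:y+60,x:x+80],(400,300),interpolation=cv2.INTER_NEAREST)
a=k(c,190,130)
w1=cv2.imread("pics/w2r.png")[190:340,180:340];a=np.hstack([a,cv2.resize(w1,(320,300))])
cv2.imwrite("pics/m3.png",a)
H=None
h=cv2.cvtColor(w,cv2.COLOR_BGR2HSV);m=(h[...,0]>14)&(h[...,0]<30)&(h[...,1]>60)&(h[...,2]>90)
for r in range(40,240,20):
    x=np.where(m[r,200:310])[0]+200;print(r,x.min() if len(x) else 0,x.max() if len(x) else 0)
E
```

```text
-0.008 [array([222.9, 169.9]), array([258. , 216.9]), array([279.3, 294.2])]
0 [array([222.8, 168.1]), array([258. , 220.9]), array([279.5, 292.8])]
0.011 [array([222.7, 165.7]), array([258., 227.]), array([279.8, 290.7])]
0.05 [array([222.2, 156.9]), array([258. , 255.1]), array([281.1, 283.2])]
40 234 277
60 233 278
80 233 277
100 234 277
120 235 277
140 235 277
160 236 277
180 236 277
200 237 277
220 237 276
```

View pics/m3.png

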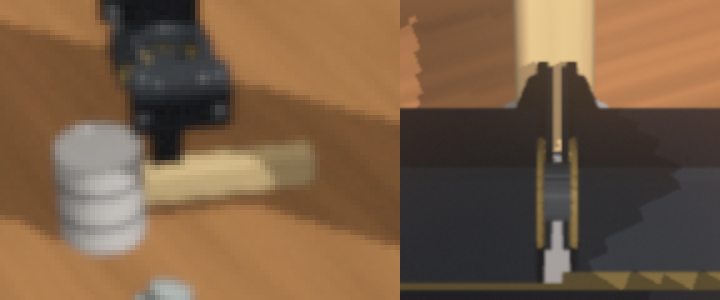

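```bash
python3 - <<'E'
from h import *
def proj(n,p):
    i=manip.camera_info(n);M=R.from_quat(i["attitude"]).as_matrix();q=i["intrinsics"]@(M.T@(np.array(p)-i["eye"]));return (q[:2]/q[2]).round(1)
for dx in(-.053,.053):
  for z in(.179,.2,.22):
    print(dx,z,[proj(n,[.625+dx,0,z]) for n in("scene","side")])
c=cv2.imread("pics/scene0.png");d=cv2.imread("pics/side0.png")
g=lambda im:cv2.cvtColor(im,cv2.COLOR_BGR2GRAY)
for n,im,xs in(("scene",c,range(180,230,3)),("side",d,range(285,345,3))):
  for x in xs:
    col=np.where(g(im)[100:185,x]<45)[0]+100
    if len(col):print(n,x,col.max(),end="; ")
E
```

```text
-0.053 0.179 [array([218.8, 172.3]), array([291.2, 169.3])]
-0.053 0.2 [array([218.4, 166.4]), array([292.1, 163.1])]
-0.053 0.22 [array([218.1, 160.7]), array([292.9, 157. ])]
0.053 0.179 [array([185.2, 183.1]), array([330.4, 157.9])]
0.053 0.2 [array([184.4, 177.1]), array([332. , 151.7])]
0.053 0.22 [array([183.6, 171.2]), array([333.5, 145.6])]
scene 180 157; scene 183 167; scene 186 131; scene 189 131; scene 192 134; scene 195 134; scene 198 134; scene 201 134; scene 204 134; scene 207 133; scene 210 132; scene 213 131; scene 216 153; scene 219 161; scene 225 133; scene 228 134; side 285 137; side 288 141; side 291 155; side 294 159; side 297 152; side 300 141; side 303 140; side 306 126; side 309 125; side 312 125; side 315 124; side 318 123; side 321 122; side 324 122; side 327 121; side 330 146; side 333 149; side 336 145; side 339 137; side 342 129;
```

Both views put the real fingertips about 35 mm higher than the reported TCP implies (tip at about tool_pos z + 0.027). So the fingers closed above the handle. I'll open and go down 34 mm, watching the force.

step_arm(series=[{"dx": 0,"dy": 0,"dz": 0,"twist": 0},{"dx": 0,"dy": 0,"dz": 0,"twist": 0},{"dx": 0,"dy": 0,"dz": 0,"twist": 0},{"dx": 0,"dy": 0,"dz": 0,"twist": 0},{"dx": 0,"dy": 0,"dz": 0,"twist": 0},{"dx": 0,"dy": 0,"dz": 0,"twist": 0},{"dx": 0,"dy": 0,"dz": 0,"twist": 0},{"dx": 0,"dy": 0,"dz": 0,"twist": 0},{"dx": 0,"dy": 0,"dz": 0,"twist": 0},{"dx": 0,"dy": 0,"dz": 0,"twist": 0}], grip=0.3)

```text
t: 4.1
tool_pos: [0.4566, -0.2131, 0.0268]
tcp_rot: [0.151, 0.988, 0.0, 0.0]
contact_force: [0.2, 0.2, -0.8]
grip_width: 0.0618
grip_force: 0.0
```

step_arm(series=[{"dx": 0,"dy": 0,"dz": 0.25,"twist": 0},{"dx": 0,"dy": 0,"dz": 0.5,"twist": 0},{"dx": 0,"dy": 0,"dz": 0.7,"twist": 0},{"dx": 0,"dy": 0,"dz": 0.85,"twist": 0},{"dx": 0,"dy": 0,"dz": 0.85,"twist": 0}])

```text
t: 4.52
tool_pos: [0.456, -0.2127, -0.0088]
tcp_rot: [0.151, 0.988, 0.001, -0.001]
contact_force: [-0.2, -0.3, 0.1]
grip_width: 0.0664
grip_force: 0.0
```

```bash
python3 - <<'E'
from h import *
c=manip.grab_frame("scene");s=manip.grab_frame("side");w=manip.grab_frame("wrist")
k=lambda im,x,y:cv2.resize(im[y:y+60,x:x+80],(400,300),interpolation=cv2.INTER_CUBIC)
cv2.imwrite("pics/m4.png",np.vstack([np.hstack([k(c,190,130),k(s,240,250)]),np.hstack([cv2.resize(w,(400,300)),np.zeros((300,400,3),np.uint8)])]))
print(manip.read_state()["tool_pos"])
E
```

```text
[ 0.45666112 -0.2130976  -0.00726986]
```

View pics/m4.png

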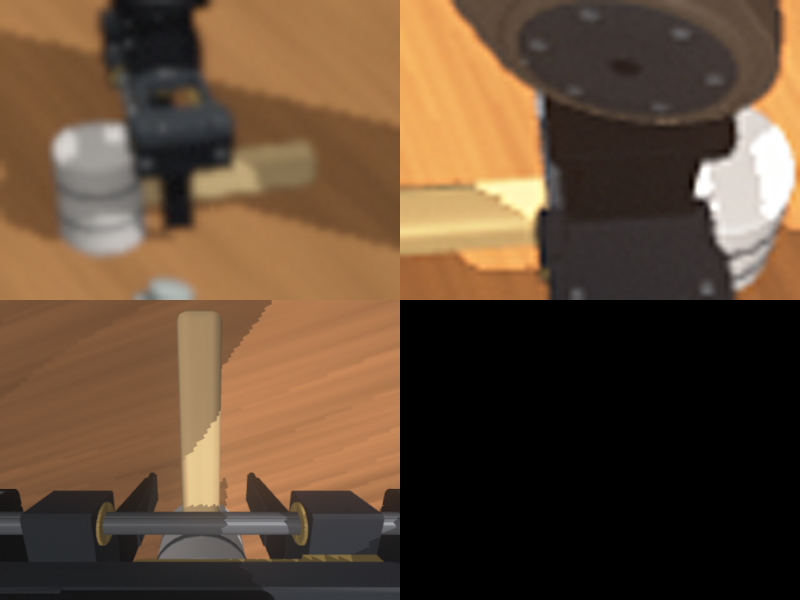

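The fingers now straddle the handle, with the tips just below it (scene crop (178,225)). Closing.

step_arm(series=[{"dx": 0,"dy": 0,"dz": 0,"twist": 0},{"dx": 0,"dy": 0,"dz": 0,"twist": 0},{"dx": 0,"dy": 0,"dz": 0,"twist": 0},{"dx": 0,"dy": 0,"dz": 0,"twist": 0},{"dx": 0,"dy": 0,"dz": 0,"twist": 0},{"dx": 0,"dy": 0,"dz": 0,"twist": 0},{"dx": 0,"dy": 0,"dz": 0,"twist": 0},{"dx": 0,"dy": 0,"dz": 0,"twist": 0},{"dx": 0,"dy": 0,"dz": 0,"twist": 0},{"dx": 0,"dy": 0,"dz": 0,"twist": 0}], grip=1)

```text
t: 5.5
tool_pos: [0.4567, -0.2132, -0.0071]
tcp_rot: [0.151, 0.988, -0.0, 0.0]
contact_force: [-0.6, -0.4, 1.0]
grip_width: 0.024
grip_force: 30.0
```

Gripped (24 mm, 30 N). Lifting, then carrying over high to the start point of the blow.

step_arm(series=[{"dx": 0,"dy": 0,"dz": -0.2,"twist": 0},{"dx": 0,"dy": 0,"dz": -0.6,"twist": 0},{"dx": 0,"dy": 0,"dz": -1.2,"twist": 0},{"dx": 0,"dy": 0,"dz": -2.0,"twist": 0},{"dx": 0,"dy": 0,"dz": -2.8,"twist": 0},{"dx": 0,"dy": 0,"dz": -3.6,"twist": 0},{"dx": 0,"dy": 0,"dz": -4.2,"twist": 0},{"dx": 0,"dy": 0,"dz": -4.5,"twist": 0},{"dx": 0,"dy": 0,"dz": -4.55,"twist": 0},{"dx": 0,"dy": 0,"dz": -4.55,"twist": 0}])

```text
t: 6.33
tool_pos: [0.4563, -0.2129, 0.1752]
tcp_rot: [0.151, 0.989, -0.0, 0.0]
contact_force: [0.3, -1.4, -6.2]
grip_width: 0.0238
grip_force: 30.0
```

step_arm(series=[{"dx": 0.04,"dy": 0.2,"dz": 0,"twist": 0},{"dx": 0.12,"dy": 0.6,"dz": 0,"twist": 0},{"dx": 0.25,"dy": 1.2,"dz": 0,"twist": 0.1},{"dx": 0.4,"dy": 1.95,"dz": 0,"twist": 0.2},{"dx": 0.56,"dy": 2.7,"dz": 0,"twist": 0.3},{"dx": 0.75,"dy": 3.6,"dz": 0,"twist": 0.4},{"dx": 0.93,"dy": 4.5,"dz": 0,"twist": 0.5},{"dx": 1.12,"dy": 5.4,"dz": 0,"twist": 0.6},{"dx": 1.3,"dy": 6.3,"dz": 0,"twist": 0.7},{"dx": 1.49,"dy": 7.2,"dz": 0,"twist": 0.8},{"dx": 1.68,"dy": 8.1,"dz": 0,"twist": 0.9},{"dx": 1.86,"dy": 9.0,"dz": 0,"twist": 1.0},{"dx": 2.03,"dy": 9.8,"dz": 0,"twist": 1.0},{"dx": 2.18,"dy": 10.5,"dz": 0,"twist": 1.0},{"dx": 2.29,"dy": 11.05,"dz": 0,"twist": 1.0},{"dx": 2.37,"dy": 11.45,"dz": 0,"twist": 1.0},{"dx": 2.42,"dy": 11.67,"dz": 0,"twist": 1.0},{"dx": 2.43,"dy": 11.73,"dz": 0,"twist": 1.0},{"dx": 2.43,"dy": 11.73,"dz": 0,"twist": 1.0},{"dx": 2.43,"dy": 11.73,"dz": 0,"twist": 1.0}])

```text
t: 8.0
tool_pos: [0.5038, 0.2629, 0.1743]
tcp_rot: [0.203, 0.979, -0.0, -0.0]
contact_force: [-0.4, -0.3, -5.1]
grip_width: 0.0238
grip_force: 30.0
```

```bash
python3 - <<'E'
from h import *
s=manip.read_state();print(s["t"],s["tool_pos"],s["grip_width"],s["tcp_rot"])
i=manip.camera_info("wrist");np.save("w5.npy",i,allow_pickle=True)
w=manip.grab_frame("wrist");c=manip.grab_frame("scene");d=manip.grab_frame("side")
for n,im in(("w5",w),("c5",c),("s5",d)):cv2.imwrite(f"pics/{n}.png",im)
k=lambda im,x,y:cv2.resize(im[y:y+90,x:x+120],(400,300),interpolation=cv2.INTER_CUBIC)
cv2.imwrite("pics/m5.png",np.vstack([np.hstack([k(c,205,190),k(d,190,60)]),np.hstack([cv2.resize(w,(400,300)),np.zeros((300,400,3),np.uint8)])]))
E
```

```text
8.0 [0.50383826 0.26292794 0.17429132] 0.023800370133723787 [ 2.02956383e-01  9.79187587e-01 -4.19635235e-04 -4.46532403e-04]
```

View pics/m5.png

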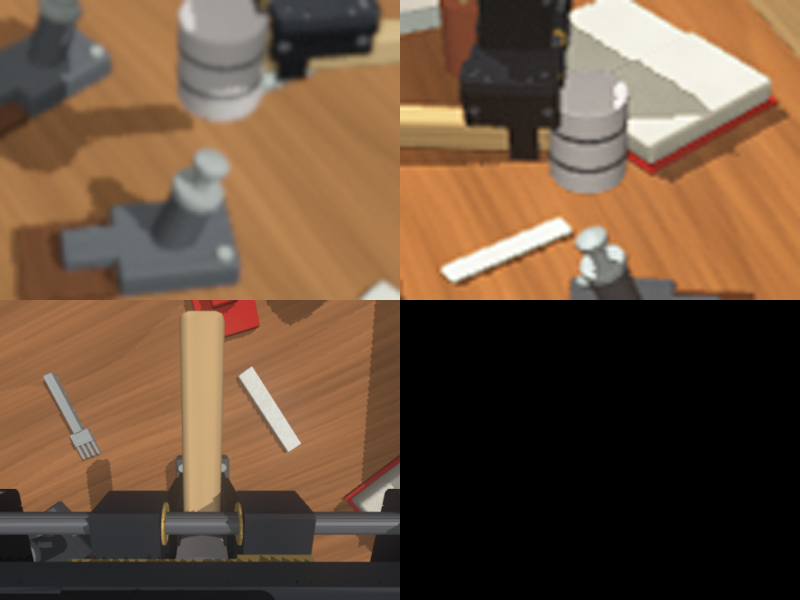

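The mallet hangs square and is lined up with the clamp: the foot bolts at wrist-crop (182,467) and (224,467) sit evenly either side of the handle. The pin is still proud at scene (269,238). Striking along the slant.

step_arm(series=[{"dx": -0.15,"dy": 0,"dz": 0.42,"twist": 0},{"dx": -0.46,"dy": 0,"dz": 1.27,"twist": 0},{"dx": -0.77,"dy": 0,"dz": 2.12,"twist": 0},{"dx": -0.77,"dy": 0,"dz": 2.12,"twist": 0},{"dx": -0.68,"dy": 0,"dz": 1.87,"twist": 0},{"dx": -0.46,"dy": 0,"dz": 1.27,"twist": 0},{"dx": -0.2,"dy": 0,"dz": 0.5,"twist": 0},{"dx": 0,"dy": 0,"dz": 0,"twist": 0},{"dx": 0,"dy": 0,"dz": 0,"twist": 0},{"dx": 0,"dy": 0,"dz": 0,"twist": 0}])

```text
t: 8.98
tool_pos: [0.5041, 0.2641, 0.1777]
tcp_rot: [0.202, 0.979, 0.001, 0.002]
contact_force: [-0.4, -0.1, -5.6]
grip_width: 0.0233
grip_force: 30.0
```

```bash
python3 - <<'E'
from h import *
s=manip.read_state();print(s["t"],s["tool_pos"],s["grip_width"])
c=manip.grab_frame("scene");d=manip.grab_frame("side")
cv2.imwrite("pics/c6.png",c);cv2.imwrite("pics/s6.png",d)
k=lambda im,x,y:cv2.resize(im[y:y+90,x:x+120],(400,300),interpolation=cv2.INTER_CUBIC)
cv2.imwrite("pics/m6.png",np.hstack([k(c,205,190),k(d,190,60)]))
E
```

```text
8.9833 [0.50408649 0.26406017 0.17771445] 0.023306044484285405
```

View pics/m6.png

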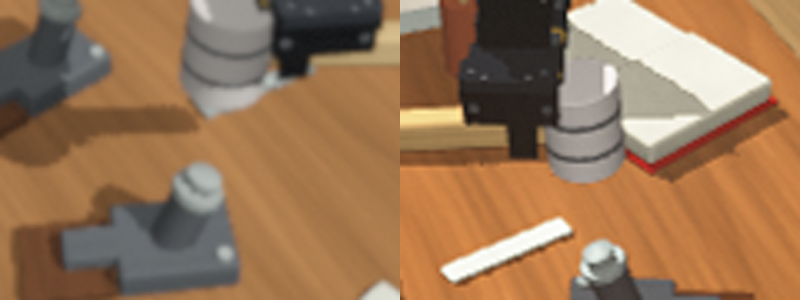

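The pin is home: its head now sits right on the barrel, at scene crop (200,180) and side crop (602,255). The mallet turned some 8° in the grip. I'm carrying it back to its free original spot, while a script confirms the pin numerically.

```bash
python3 - <<'E'
from h import *
print(tri(("scene",205+197*.3,190+170*.3),("side",190+202*.3,60+248*.3)), "proud was z .109; home expected ~.094")
E
```

```text
(array([0.56097308, 0.23740561, 0.09705976]), np.float64(0.0012568941601629117)) proud was z .109; home expected ~.094
```

step_arm(series=[{"dx": -0.06,"dy": -0.2,"dz": 0,"twist": 0},{"dx": -0.19,"dy": -0.6,"dz": 0,"twist": 0},{"dx": -0.38,"dy": -1.2,"dz": 0,"twist": 0},{"dx": -0.62,"dy": -1.95,"dz": 0,"twist": 0},{"dx": -0.86,"dy": -2.7,"dz": 0,"twist": 0},{"dx": -1.12,"dy": -3.5,"dz": 0,"twist": 0},{"dx": -1.4,"dy": -4.4,"dz": 0,"twist": 0},{"dx": -1.69,"dy": -5.3,"dz": 0,"twist": 0},{"dx": -1.98,"dy": -6.2,"dz": 0,"twist": 0},{"dx": -2.26,"dy": -7.1,"dz": 0,"twist": 0},{"dx": -2.55,"dy": -8.0,"dz": 0,"twist": 0},{"dx": -2.81,"dy": -8.8,"dz": 0,"twist": 0},{"dx": -3.06,"dy": -9.6,"dz": 0,"twist": 0},{"dx": -3.28,"dy": -10.3,"dz": 0,"twist": 0},{"dx": -3.44,"dy": -10.8,"dz": 0,"twist": 0},{"dx": -3.56,"dy": -11.15,"dz": 0,"twist": 0},{"dx": -3.62,"dy": -11.35,"dz": 0,"twist": 0},{"dx": -3.64,"dy": -11.41,"dz": 0,"twist": 0},{"dx": -3.64,"dy": -11.41,"dz": 0,"twist": 0}])

```text
t: 10.67
tool_pos: [0.4561, -0.2132, 0.1742]
tcp_rot: [0.203, 0.979, 0.0, -0.001]
contact_force: [-0.6, 0.3, -5.5]
grip_width: 0.0237
grip_force: 30.0
```

step_arm(series=[{"dx": 0,"dy": 0,"dz": 0.3,"twist": 0},{"dx": 0,"dy": 0,"dz": 0.9,"twist": 0},{"dx": 0,"dy": 0,"dz": 1.6,"twist": 0},{"dx": 0,"dy": 0,"dz": 2.3,"twist": 0},{"dx": 0,"dy": 0,"dz": 3.0,"twist": 0},{"dx": 0,"dy": 0,"dz": 3.6,"twist": 0},{"dx": 0,"dy": 0,"dz": 4.0,"twist": 0},{"dx": 0,"dy": 0,"dz": 4.2,"twist": 0},{"dx": 0,"dy": 0,"dz": 4.3,"twist": 0},{"dx": 0,"dy": 0,"dz": 4.3,"twist": 0},{"dx": 0,"dy": 0,"dz": 4.3,"twist": 0}])

```text
t: 11.58
tool_pos: [0.4571, -0.2129, 0.0036]
tcp_rot: [0.203, 0.979, -0.0, 0.001]
contact_force: [-0.1, 0.3, -4.9]
grip_width: 0.0238
grip_force: 30.0
```

```bash
python3 - <<'E'
from h import *
s=manip.read_state();print(s["t"],s["tool_pos"],s["contact_force"],s["ft_torque"])
c=manip.grab_frame("scene");cv2.imwrite("pics/c7.png",c)
i=manip.camera_info("scene");M=R.from_quat(i["attitude"]).as_matrix()
# tilt: image slope of the head's left side edge vs. handle line, vs. predicted for tilts
h=cv2.cvtColor(c,cv2.COLOR_BGR2HSV)
m=((h[...,1]<60)&(h[...,2]>110)).astype(np.uint8);m[:140]=0;m[200:]=0;m[:,:190]=0;m[:,225:]=0
for r in range(150,188,3):
    x=np.where(m[r])[0]
    if len(x):print(r,x.min(),x.max(),end="; ")
pj=lambda p:(lambda q:q[:2]/q[2])(i["intrinsics"]@(M.T@(p-i["eye"])))
X=np.array([.918,-.397,0]);Z=np.array([0,0,1.]);g=s["tool_pos"]+[0,0,.046]
for a in(0,5,10,15):
    t=np.radians(a);x=np.cos(t)*X+np.sin(t)*Z;z=np.cos(t)*Z-np.sin(t)*X
    print(a,pj(g+.05*x-.038*z).round(1),pj(g+.05*x+.038*z).round(1),pj(g-.112*x).round(1))
E
```

```text
11.5833 [ 0.45705799 -0.21292708  0.00357643] [-0.13101036  0.32253095 -4.93059153] [ 0.18406984  0.04789981 -0.01782654]
150 204 212; 153 202 212; 156 202 213; 159 202 213; 162 205 213; 165 202 218; 168 204 216; 171 202 218; 174 204 216; 186 220 224; 0 [209.6 172.4] [208.3 155.2] [252.4 161.3]
5 [208.6 171.5] [209.1 154.2] [252.3 163.4]
10 [207.8 170.5] [210.2 153.2] [251.9 165.6]
15 [207.1 169.4] [211.3 152.3] [251.4 167.7]
```

The pin's top triangulates at z 0.097 (0.109 when proud), so it is home. Lowering gently until the face touches.

step_arm(series=[{"dx": 0,"dy": 0,"dz": 0.1,"twist": 0},{"dx": 0,"dy": 0,"dz": 0.2,"twist": 0},{"dx": 0,"dy": 0,"dz": 0.26,"twist": 0},{"dx": 0,"dy": 0,"dz": 0.28,"twist": 0},{"dx": 0,"dy": 0,"dz": 0.28,"twist": 0}])

```text
t: 12.05
tool_pos: [0.4565, -0.213, -0.0086]
tcp_rot: [0.203, 0.979, 0.0, -0.0]
contact_force: [-1.1, -0.6, -4.3]
grip_width: 0.0237
grip_force: 30.0
```

step_arm(series=[{"dx": 0,"dy": 0,"dz": 0.02,"twist": 0},{"dx": 0,"dy": 0,"dz": 0.03,"twist": 0},{"dx": 0,"dy": 0,"dz": 0.03,"twist": 0}])

```text
t: 12.3
tool_pos: [0.4566, -0.213, -0.0096]
tcp_rot: [0.203, 0.979, 0.0, 0.0]
contact_force: [-0.3, 0.6, -5.0]
grip_width: 0.0239
grip_force: 30.0
```

step_arm(series=[{"dx": 0,"dy": 0,"dz": 0.02,"twist": 0},{"dx": 0,"dy": 0,"dz": 0.03,"twist": 0},{"dx": 0,"dy": 0,"dz": 0.03,"twist": 0}])

```text
t: 12.55
tool_pos: [0.4566, -0.213, -0.0108]
tcp_rot: [0.203, 0.979, 0.0, 0.0]
contact_force: [-0.5, 0.1, -5.2]
grip_width: 0.0241
grip_force: 30.0
```

step_arm(series=[{"dx": 0,"dy": 0,"dz": 0.02,"twist": 0},{"dx": 0,"dy": 0,"dz": 0.03,"twist": 0},{"dx": 0,"dy": 0,"dz": 0.03,"twist": 0}])

```text
t: 12.8
tool_pos: [0.4565, -0.213, -0.012]
tcp_rot: [0.203, 0.979, 0.0, -0.0]
contact_force: [-0.3, 0.4, -6.2]
grip_width: 0.0237
grip_force: 30.0
```

step_arm(series=[{"dx": 0,"dy": 0,"dz": 0.02,"twist": 0},{"dx": 0,"dy": 0,"dz": 0.03,"twist": 0},{"dx": 0,"dy": 0,"dz": 0.03,"twist": 0}])

```text
t: 13.05
tool_pos: [0.4566, -0.2131, -0.0129]
tcp_rot: [0.203, 0.979, -0.0, 0.0]
contact_force: [-0.5, 0.2, 0.7]
grip_width: 0.0241
grip_force: 30.0
```

The near edge of the face touches, with the head about 14° up. Releasing here lets it settle flat over a few millimetres.

step_arm(series=[{"dx": 0,"dy": 0,"dz": 0,"twist": 0},{"dx": 0,"dy": 0,"dz": 0,"twist": 0},{"dx": 0,"dy": 0,"dz": 0,"twist": 0},{"dx": 0,"dy": 0,"dz": 0,"twist": 0},{"dx": 0,"dy": 0,"dz": 0,"twist": 0},{"dx": 0,"dy": 0,"dz": 0,"twist": 0},{"dx": 0,"dy": 0,"dz": 0,"twist": 0},{"dx": 0,"dy": 0,"dz": 0,"twist": 0},{"dx": 0,"dy": 0,"dz": 0,"twist": 0},{"dx": 0,"dy": 0,"dz": 0,"twist": 0}], grip=0.3)

```text
t: 13.88
tool_pos: [0.4566, -0.213, -0.0131]
tcp_rot: [0.203, 0.979, 0.0, 0.0]
contact_force: [-0.7, -0.0, -0.3]
grip_width: 0.0664
grip_force: 0.0
```

step_arm(series=[{"dx": 0,"dy": 0,"dz": -0.3,"twist": 0},{"dx": 0,"dy": 0,"dz": -0.8,"twist": 0},{"dx": 0,"dy": 0,"dz": -1.6,"twist": 0},{"dx": 0,"dy": 0,"dz": -2.4,"twist": 0},{"dx": 0,"dy": 0,"dz": -3.2,"twist": 0},{"dx": 0,"dy": 0,"dz": -4.0,"twist": 0},{"dx": 0,"dy": 0,"dz": -4.5,"twist": 0},{"dx": 0,"dy": 0,"dz": -5.0,"twist": 0},{"dx": 0,"dy": 0,"dz": -5.0,"twist": 0}])

```text
t: 14.63
tool_pos: [0.4577, -0.2137, 0.1904]
tcp_rot: [0.203, 0.979, -0.001, 0.003]
contact_force: [0.3, -0.7, -0.3]
grip_width: 0.0666
grip_force: 0.0
```

```bash
python3 - <<'E'
from h import *
s=manip.read_state();print(s["t"],s["tool_pos"],s["contact_force"],s["grip_width"])
i=manip.camera_info("wrist");w=manip.grab_frame("wrist");c=manip.grab_frame("scene");d=manip.grab_frame("side")
for n,im in(("w8",w),("c8",c),("s8",d)):cv2.imwrite(f"pics/{n}.png",im)
h=cv2.cvtColor(w,cv2.COLOR_BGR2HSV);m=((h[...,1]<40)&(h[...,2]>180)).astype(np.uint8)
m[:180]=0;m[:,:200]=0;m[:,320:]=0
k=max(cv2.findContours(m,0,1)[0],key=cv2.contourArea);e=cv2.fitEllipse(k);print("top wrist",e,onz(i,*e[0],.076))
hm=(h[...,0]>14)&(h[...,0]<30)&(h[...,1]>60)&(h[...,2]>90)
ys,xs=np.where(hm[:,225:290]);print("handle rows",ys.min(),ys.max())
r=ys.min();x=xs[ys==r+4].mean()+225;print("handle end on z=.052",onz(i,x,r,.052))
# pin: compare patch with the strike-after and before frames
for n,a,b,(x,y) in(("scene","c6","c5",(255,230)),("side","s6","s5",(235,122))):
    p=lambda f:cv2.imread(f"pics/{f}.png")[y:y+25,x:x+30].astype(float)
    q=p("c8" if n=="scene" else "s8");print(n,abs(q-p(a)).mean(),abs(q-p(b)).mean())
E
```

```text
14.6333 [ 0.45771375 -0.21366379  0.19044651] [ 0.2726806  -0.70964038 -0.27986875] 0.06655967373363282
top wrist ((258.9375305175781, 224.9669189453125), (54.996524810791016, 58.630828857421875), 63.989967346191406) [ 0.50201283 -0.23183     0.076     ]
handle rows 67 334
handle end on z=.052 [ 0.35623194 -0.1697187   0.052     ]
scene 0.6013333333333334 7.576
side 68.82444444444444 70.76755555555556
```

The mallet stands upright: its top ellipse and head-to-handle-end distance match the start. The pin's picture is unchanged since the blow. Handing in.

```bash
python3 -c "
from plant import manip
print(manip.sign_off())"
```

```text
the job is handed in; nothing more can be done
None
```

The job is handed in, with no verdict returned: one blow knocked the proud pin home, and in the last pictures it was still down and the mallet stood upright and released on the same face, clear of both clamps.

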